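Reseat a core carrier on its kinematic base by feel

TASK

The round carrier that holds a stone core has to go back on the scanner's kinematic base so that the next scan falls on the same spot. Lift it by the core, lower it gently on to the square seat plate and turn it under light load until its three ball feet drop home in the cone, the groove and the flat; then bed it with a straight push down on the core of about 10 N for a second, and let go. The seats are lapped: never load them with more than 25 N, keep the carrier upright and leave everything else on the bench alone.

Things in the scene. Friction and masses are not known exactly. Their poses are not given: they have to be found in the camera images.
- carrier: specimen carrier, loose, about 0.5 kg: round aluminium plate (124 mm diameter) on three polished steel balls (16 mm), a grey stone core clamped upright at its centre by three jaws. Starts on a round 3 mm rubber mat. Origin: on the core's axis, level with the undersides of the balls; z up, +x to the flat foot (red dot on the rim). Plate 18 to 28 mm, jaws to 38 mm above the origin (52 mm out from the axis)
- core_top (a point): centre of the core's top face, 81 mm above the carrier's origin; the core is an upright cylinder of 50 mm diameter, bare from 38 to 81 mm above the origin: take it across there from above (any yaw) and push on its top
- cone_foot (a point): centre of the ball foot (radius 8 mm) for the cone: x -32, y +38, z 8 mm in the carrier's axes. The three feet form no equal triangle: the carrier goes home one way round only
- groove_foot (a point): centre of the ball foot (radius 8 mm) for the groove: x -32, y -38, z 8 mm in the carrier's axes
- flat_foot (a point): centre of the ball foot (radius 8 mm) for the flat, by the red dot: x +50, y 0, z 8 mm in the carrier's axes
- kin_base: kinematic base, fixed to the bench: the pose is that of its round grey FOOT (110 mm diameter, with sleeve and, on the -x side, a black locking screw). Origin: on the post's axis at bench level; z up. A post in the sleeve carries the square seat plate. Height and turn of the post were set by hand and locked (they do not give), and neither is measured
- post_axis (a point): point on the foot's (and post's) axis 83 mm above its origin; axes of the foot. The seat plate, 120 x 120 x 16 mm aluminium, is centred on this axis, level; its upper face lies 9 mm below to 9 mm above this point, and it is turned -0.40 to +0.40 rad about z from the foot's axes: find both by touch (or sight)
- cone_nominal (a point): where the middle of the cone's mouth (90 degrees, 14 mm wide) would be with the plate unturned at mid height: in the plate's axes x -32, y +38 mm. Axes of the foot. A foot begins to sink within about 6 mm of its seat; home, all three are 3.7 mm down: the carrier's origin lies 3.7 mm below the plate's face on the post's axis, axes along the plate's
- groove_nominal (a point): the same for the middle of the V groove (90 degrees, 14 mm wide, 30 mm long, along y): in the plate's axes x -32, y -38 mm. Until they find their seats the cone and groove feet slide on the plate's face (steel on steel, friction about 0.2); then the seats draw a freed carrier in
- flat_nominal (a point): the same for the middle of the flat, a 26 mm steel pad: in the plate's axes x +50, y 0 mm, on a ledge milled 3.7 mm below the face over the whole edge beyond x +33 mm, red dot beside it. The flat foot hangs 3.7 mm above it until the other two drop in
- wash_bottle: white polythene wash bottle with red cap and bent spout, 209 mm tall, origin at its underside; bystander
- beaker: low glass beaker, 58 mm wide, 78 mm tall, origin at its underside; bystander
- next_core: a second drilled stone core, loose on the bench, 50 mm diameter, 53 mm tall, origin at its underside; bystander
- brush: flat brush with orange handle lying on the bench near its front edge, 231 x 62 x 15 mm, origin under its middle; bystander

How it is judged:
By the outcome, as a careful person would: the job done as asked, in the order asked, and still so for the second after the job is handed in, with the robot touching nothing.
It also fails if it takes over 72 s, if anything falls off the work surface, if the arm or the gripper's body presses on something with over 40 N, if the wrist force passes 120 N, or if a joint passes its speed limit or range.

ROBOT

A 6-joint arm with a two-finger parallel gripper is mounted at the origin on a cart in front of the work surface, level with it; the furniture and walls round the work are solid. World frame = base frame: x ahead of the robot, y to its left, z up, the work surface at z = 0. Lengths are in m, angles in degrees, forces in N, time in s.
With the tool pointing down it reaches from about 0.3 to 0.85 m from the base axis. Payload 4.2 kg.
Tool frame: the origin (TCP) lies at the very end of the fingers, on their centre line; the grasp point (between the pads) lies manip.grip_depth behind it (manip.grip_depth is the distance from the TCP to the grasp point, in m); z points along the fingers, y is the line along which they close (so a half turn about z gives the same grasp; the last joint's range is limited). The gripper opens to 91 mm and grips with 3 to 60 N. Pads are 32 mm wide; open, the fingers measure 118 mm over their backs; the gripper's body (76 mm by 178 mm) begins 60 mm behind the grasp point.
Start: joints at [73.167, 18.312, 89.639, -0, 72.044, -1.146], TCP at [0.155, 0.554, 0.178] pointing down, gripper open.
Joint ranges: [-177.97, 177.97], [-48.28, 115.42], [12.27, 149.76], [-77.06, 257.06], [2.81, 150.46], [-146.56, 146.56]. Speed limits (degrees/s): [147.25, 147.25, 180, 180, 180, 180].

INTERFACE

Orientations are given as [roll, pitch, yaw] about the fixed x, y, z axes, in that order (R = Rz(yaw) Ry(pitch) Rx(roll)).
In Python, from cell import manip, fingers, cams, ticket gives the robot as it stands. The module is installed in compiled form; this text tells all that it offers. Calls block until the motion is done:
- manip.movep(position, orientation): joint-space move of the TCP to a pose.
- manip.line_to(position, attitude=None, max_speed=0.15, stop_force=None): straight line of the TCP; attitude=None keeps the orientation; max_speed is the mean speed in m/s. With stop_force (N) it stops when the force on the tool has changed by that much, and returns True; else False.
- manip.move_j(angles): joint-space move.
- fingers.open_gripper() and fingers.close_gripper(force=None): open the fingers fully, or close them until they stop; force is the grip in N (None keeps the last).
- manip.hold(seconds).
- manip.solve_ik(position, orientation): joint angles nearest the present ones, or None.
- manip.sense(): the state.
- cams.capture(name): name is "scene" or "top" or "wrist"; returns (picture, depth): 400x640x3 uint8, blue, green, red; 400x640 float32, m along the optical axis (not along the pixel's ray), 0 where there is no reading.
- cams.get_calibration(name): a dict with "intrinsics" (3x3 intrinsics, pixels), "rvec" (rotation vector, rad) and "tvec" (3), from world to camera coordinates, as OpenCV has them. Camera axes: x right, y down, z forward; pixel columns grow to the right and rows downward; lengths in m; the calibration is good to about 2 mm. A picture is of the moment at which its call begins: read the wrist's pose just before it. get_calibration takes no time and is no camera call; for the wrist camera it gives the pose at the moment of the call.
A pose or a line that the arm cannot do raises manip.Unreachable and nothing moves.
- ticket.hand_in(): hands the job in; it is judged then, once.
The state is a dict: "clock": time; "joint_pos": joint angles; "joint_vel": joint speeds; "joint_efforts": joint torques, N m; "tcp_pos": TCP position; "ee_rot": TCP orientation; "wrist_force": force on the tool from outside, world axes, zero at the start; "wrist_torque": the same for the moment, N m; "grip_width": finger opening in m; "finger_force": force on a finger pad.
Only numpy, scipy, OpenCV 4.12 (cv2) and the standard library are available. Lean on these libraries where they do the work, as an engineer would, in place of code of your own. Each camera call takes 0.05 s, during which the arm holds its last target. There are 200 camera calls.

## Working session

There is one attempt and no reset: what is moved stays moved. The work goes in short steps, each a Python script; the robot and the scene stay as the last script left them, time stands still between calls to the robot, and variables do not carry over. Pictures are saved under pics/ and viewed, at most 10 in all, crops included, and the job is handed in when it is done.

```bash
mkdir -p pics
python3 - <<'E'
from cell import manip, fingers, cams, ticket
import cv2,numpy as np
print(manip.sense(), manip.grip_depth)
for n in ("scene","top"):
    p,d=cams.capture(n); cv2.imwrite(f"pics/{n}0.png",p); np.save(f"pics/{n}0.npy",d)
    c=cams.get_calibration(n); R=cv2.Rodrigues(np.array(c["rvec"]))[0]; print(n,c["intrinsics"],-R.T@np.ravel(c["tvec"]),R[2], (d>0).mean())
E
```

```text
{'clock': 0.0, 'joint_pos': array([ 7.31672934e+01,  1.83520860e+01,  8.97047143e+01,  1.23522352e-03,
        7.20425868e+01, -1.14578820e+00]), 'joint_vel': array([ 0.02831462,  0.01150292, -0.03507541, -0.10338854,  0.05197712,
        0.02594614]), 'joint_efforts': array([-3.01887496e-05, -4.12465811e+01, -2.31966323e+01,  7.25727179e-02,
        4.59800370e-02, -1.54517111e-04]), 'tcp_pos': array([0.15530121, 0.55306251, 0.17692732]), 'ee_rot': array([-1.79900656e+02, -3.16154116e-03,  1.64312697e+02]), 'wrist_force': array([-0.30568414, -0.56723661, -0.05277774]), 'wrist_torque': array([0.06573925, 0.05200756, 0.04050077]), 'finger_force': 0.0, 'grip_width': 0.09120730682234197} 0.0188
scene [[478.51409961   0.         316.7774439 ]
 [  0.         478.51409961 193.11073296]
 [  0.           0.           1.        ]] [-0.05820603 -0.79632908  0.79367388] [ 0.57376972  0.55237524 -0.60470646] 0.995796875
top [[379.37124173   0.         319.90119093]
 [  0.         379.37124173 203.94586291]
 [  0.           0.           1.        ]] [ 0.55845999 -0.10983253  0.98976973] [ 0.04401346 -0.00322724 -0.99902573] 0.99609375
```

View pics/top0.png

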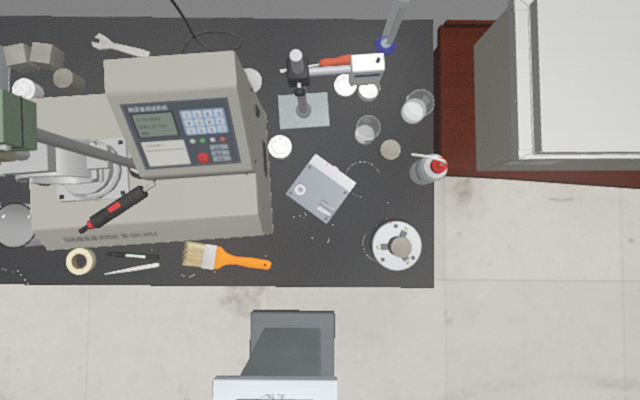

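View pics/scene0.png

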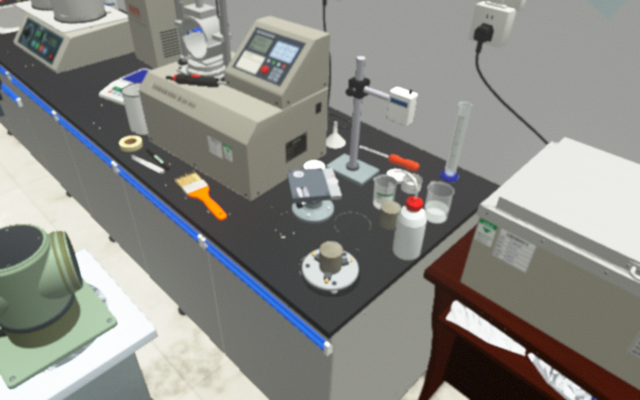

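The top view shows the square seat plate at about (321,188), with its ledge on the upper right, and the carrier at (397,246) with its core. The next core is at (390,150), the bottle at (430,168), the beaker near (367,128) and the brush at (230,258). The scene view shows the plate at (313,185) on its foot (312,209), and the carrier at (330,268).

```bash
cat > h.py <<'E'
import cv2,numpy as np
from cell import manip, fingers, cams, ticket
def cal(n):
    c=cams.get_calibration(n); return np.array(c["intrinsics"]),cv2.Rodrigues(np.array(c["rvec"]))[0],np.ravel(c["tvec"])
def ray(C,uv,z):
    K,R,t=C; o=-R.T@t; uv=np.atleast_2d(uv).astype(float)
    d=(np.c_[uv,np.ones(len(uv))]@np.linalg.inv(K).T)@R
    return o+d*((z-o[2])/d[:,2])[:,None]
def cloud(C,d):
    K,R,t=C; v,u=np.mgrid[:d.shape[0],:d.shape[1]]
    P=np.stack([(u-K[0,2])*d/K[0,0],(v-K[1,2])*d/K[1,1],d],-1)
    return (P-t)@R
def proj(C,P):
    K,R,t=C; q=(np.atleast_2d(P)@R.T+t)@K.T; return q[:,:2]/q[:,2:]
E
python3 - <<'E'
from h import *
C=cal("top"); d=np.load("pics/top0.npy"); P=cloud(C,d)
for u,v in [(321,188),(397,246),(402,247),(390,150),(430,168),(367,128),(230,258),(10,120),(290,350),(200,150),(297,60),(365,65),(350,270)]: print((u,v),P[v,u].round(3))
print(proj(C,[[.155,.554,.18],[0,0,0]]))
p=cv2.imread("pics/top0.png"); cv2.imwrite("pics/c1.png",cv2.resize(p[130:290,270:450],None,fx=3.6,fy=3.6,interpolation=cv2.INTER_CUBIC))
s=cv2.imread("pics/scene0.png"); cv2.imwrite("pics/c2.png",cv2.resize(s[140:300,260:400],None,fx=3.7,fy=3.7,interpolation=cv2.INTER_CUBIC))
E
```

```text
(321, 188) [ 0.636 -0.115  0.091]
(397, 246) [ 0.5   -0.297  0.082]
(402, 247) [ 0.498 -0.308  0.086]
(390, 150) [ 0.735 -0.286  0.053]
(430, 168) [ 0.679 -0.36   0.139]
(367, 128) [ 0.803 -0.235  0.003]
(230, 258) [0.461 0.116 0.013]
(10, 120) [0.663 0.219 0.59 ]
(290, 350) [ 0.113 -0.015 -0.338]
(200, 150) [0.684 0.105 0.311]
(297, 60) [ 0.836 -0.07   0.345]
(365, 65) [ 0.848 -0.194  0.296]
(350, 270) [ 0.431 -0.192  0.   ]
[[ -2.15791083 412.29562997]
 [273.55376039 440.32052704]]
```

View pics/c1.png

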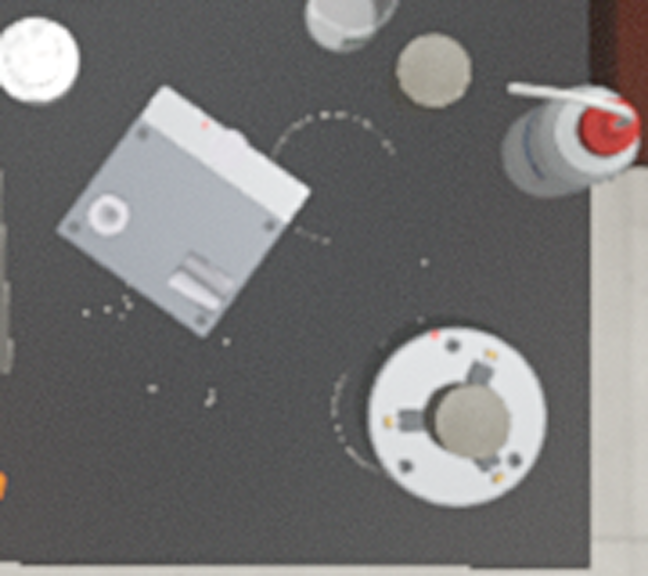

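View pics/c2.png

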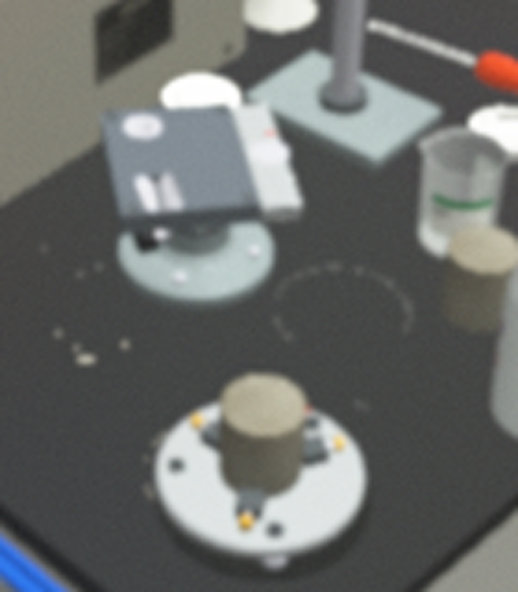

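The crops show the plate with its ledge and red dot on the upper-right edge, the cone at c1 (108,214) and the groove at (203,280). The carrier centre is at c1 (457,415), with its red dot at (434,335) and the core top at (472,421). In c2 the grey foot is at (196,250), with the black screw on the plate's -x side.

Run:
```python
from h import *
C=cal("top"); d=np.load("pics/top0.npy"); P=cloud(C,d); p=cv2.imread("pics/top0.png")
X=P.reshape(-1,3); m=(X[:,1]>-.05)&(X[:,1]<.6)&(X[:,2]>.05)&(X[:,2]<.5)&(X[:,0]>.2); 
print("machine",[np.percentile(X[m],q,axis=0).round(3) for q in (1,50,99)])
s=manip.sense(); K,R,t=cal("wrist"); o=-R.T@t
from scipy.spatial.transform import Rotation as Ro
T=Ro.from_euler("xyz",s["ee_rot"],degrees=True).as_matrix()
print("wristcam in tool",T.T@(o-s["tcp_pos"]),"axes\n",(T.T@R.T).round(3),K[0,0])
# plate
reg=P[:,:,2]; M=((reg>.06)&(reg<.12)&(P[:,:,0]>.52)&(P[:,:,0]<.75)&(P[:,:,1]>-.22)&(P[:,:,1]<-.02)).astype(np.uint8)
print("plate z hist",np.histogram(reg[M>0],bins=np.arange(.07,.1,.002)))
cs=max(cv2.findContours(M,0,2)[0],key=cv2.contourArea); r=cv2.minAreaRect(cs); w=ray(C,cv2.boxPoints(r),.088); print("plate",w.round(4),w.mean(0), np.linalg.norm(np.diff(w,axis=0),axis=1),[np.degrees(np.arctan2(*(w[i+1]-w[i])[1::-1])) for i in range(3)])
# carrier
M=((reg>.012)&(P[:,:,0]<.6)&(P[:,:,0]>.4)&(P[:,:,1]<-.21)&(P[:,:,1]>-.39)).astype(np.uint8)
cs=max(cv2.findContours(M,0,2)[0],key=cv2.contourArea); (c,rr)=cv2.minEnclosingCircle(cs); print("carrier",ray(C,c,.028),rr/379*.96)
M2=((reg>.07)&(M>0)).astype(np.uint8); cs=max(cv2.findContours(M2,0,2)[0],key=cv2.contourArea); (c,rr)=cv2.minEnclosingCircle(cs); mo=cv2.moments(cs)
print("core",c,ray(C,c,.084),ray(C,(mo["m10"]/mo["m00"],mo["m01"]/mo["m00"]),.084),np.median(reg[M2>0]))
hsv=cv2.cvtColor(p,cv2.COLOR_BGR2HSV); red=((hsv[:,:,1]>70)&((hsv[:,:,0]<8)|(hsv[:,:,0]>172))&(hsv[:,:,2]>120))
v,u=np.nonzero(red[140:290,280:405]); print(list(zip(u+280,v+140)),ray(C,np.c_[u+280,v+140],.03).round(3)[:12])
```

```text
machine [array([0.506, 0.009, 0.053]), array([0.666, 0.196, 0.259]), array([1.103, 0.567, 0.457])]
wristcam in tool [ 7.12779171e-02 -2.75362045e-05 -2.06923392e-01] axes
 [[-0.001 -0.967 -0.253]
 [ 1.    -0.001  0.   ]
 [-0.    -0.253  0.967]] 326.2297464556575
plate z hist (array([  0,   0,   0,   0,   0,   1,   4,  31, 209, 400, 748, 860, 263,
        15]), array([0.07 , 0.072, 0.074, 0.076, 0.078, 0.08 , 0.082, 0.084, 0.086,
       0.088, 0.09 , 0.092, 0.094, 0.096, 0.098]))
plate [[ 0.6234 -0.0291  0.088 ]
 [ 0.7237 -0.1002  0.088 ]
 [ 0.6531 -0.1984  0.088 ]
 [ 0.5534 -0.127   0.088 ]] [ 0.63841083 -0.11368776  0.088     ] [0.1229641  0.12100024 0.12258518] [np.float64(-35.34977655942402), np.float64(-125.73566957356007), np.float64(144.36191171957438)]
carrier [[ 0.49873571 -0.30586054  0.028     ]] 0.06260328146901797
core (400.058837890625, 246.35293579101562) [[ 0.49887139 -0.30432004  0.084     ]] [[ 0.49937354 -0.30446517  0.084     ]] 0.08463219134864089
[(np.int64(390), np.int64(222)), (np.int64(391), np.int64(222)), (np.int64(390), np.int64(223))] [[ 0.556 -0.291  0.03 ]
 [ 0.556 -0.293  0.03 ]
 [ 0.554 -0.291  0.03 ]]
```

Run:
```python
from h import *
C=cal("top"); X=cloud(C,np.load("pics/top0.npy")).reshape(-1,3)
for a,b in ((.1,.2),(.2,.3),(.3,.6)):
    m=(X[:,2]>a)&(X[:,2]<b)&(X[:,1]>-.06)&(X[:,1]<.3)&(X[:,0]>.4)&(X[:,0]<.8); print(a,np.percentile(X[m],[.5,2],axis=0).round(3),m.sum())
s=manip.sense(); z=180
manip.line_to([.125,.41,.33],max_speed=.3)
q=manip.sense()["joint_pos"].copy(); q[0]=-12; manip.move_j(q)
print(manip.sense()["tcp_pos"],manip.sense()["clock"])
manip.movep([.56,-.114,.22],[180,0,0])
manip.hold(.2); Cw=cal("wrist"); p,d=cams.capture("wrist"); cv2.imwrite("pics/w1.png",p); np.savez("pics/w1.npz",d=d,K=Cw[0],R=Cw[1],t=Cw[2])
s=manip.sense(); print(s["tcp_pos"],s["ee_rot"],s["joint_pos"].round(1),s["clock"])
```

```text
0.1 [[0.509 0.007 0.102]
 [0.511 0.008 0.105]] 1431
0.2 [[0.522 0.012 0.201]
 [0.528 0.017 0.204]] 12337
0.3 [[0.632 0.022 0.301]
 [0.637 0.026 0.304]] 15517
[ 0.42172014 -0.07716026  0.32876286] 3.0083
[ 0.55996667 -0.11393037  0.22054425] [ 1.79988922e+02 -5.22801128e-02  1.72142534e-02] [-12.7  16.6  85.9   0.   77.4  77.3] 4.525
```

View pics/w1.png

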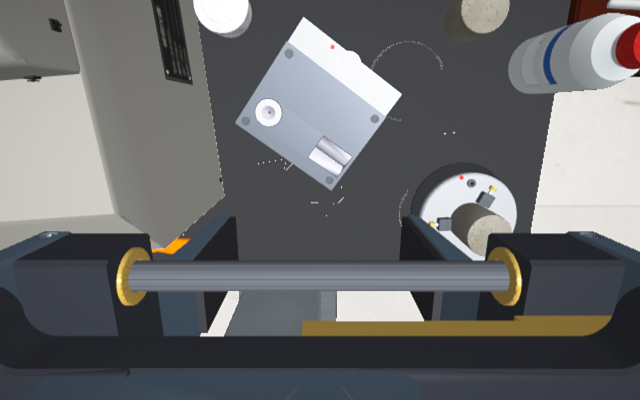

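The wrist view shows the plate between corners (303,17), (401,95), (333,190) and (236,123), with the cone at (268,112), the groove at (330,154) and the ledge at the upper right. The carrier is at (465,215).

Run:
```python
from h import *
f=np.load("pics/w1.npz"); C=(f["K"],f["R"],f["t"]); d=f["d"]; P=cloud(C,d); p=cv2.imread("pics/w1.png")
b=P[...,0:2]; box=(b[...,0]>.53)&(b[...,0]<.75)&(b[...,1]>-.22)&(b[...,1]<-.01)
face=box&(P[...,2]>.06)&(P[...,2]<.12)
print("hist",np.histogram(P[face][:,2],bins=np.arange(.078,.1,.001)))
zf=np.median(P[120:140,290:310,2]); print("face z",zf, "bench z",np.median(P[100:200,430:440,2]),np.median(P[205:215,300:320,2]))
def rect(M,z):
    cs=max(cv2.findContours(M.astype(np.uint8),0,1)[0],key=cv2.contourArea)
    w=ray(C,cs[:,0],z)[:,:2]; r=cv2.minAreaRect((w*1000).astype(np.float32)); return r, cv2.boxPoints(r)
print("whole",rect(face&(P[...,2]>zf-.008),zf))
# cone & groove: bright (or off-tone) inside upper face
g=cv2.cvtColor(p,cv2.COLOR_BGR2GRAY); print("grey",np.median(g[120:140,290:310]))
cx=cv2.HoughCircles(g[85:140,240:300],cv2.HOUGH_GRADIENT,1,20,param1=80,param2=12,minRadius=8,maxRadius=20)
print("hough",cx)
for nm,(x0,x1,y0,y1) in dict(cone=(246,292,92,135),groove=(303,360,130,180)).items():
    q=cv2.absdiff(cv2.GaussianBlur(g,(3,3),0),np.full_like(g,int(np.median(g[120:140,290:310]))))[y0:y1,x0:x1]>12
    for c in cv2.findContours(q.astype(np.uint8),0,2)[0]:
        if cv2.contourArea(c)>60:
            r=cv2.minAreaRect(c); u=np.array(r[0])+[x0,y0]; print(nm,u,r[1:],ray(C,u,zf))
```

```text
hist (array([   0,    0,    0,    0,    2,   22,   48,  101,  705, 1777, 1151,
        577, 2948, 5318, 2132,  210,    2,    0,    0,    0,    0,    0]), array([0.078, 0.079, 0.08 , 0.081, 0.082, 0.083, 0.084, 0.085, 0.086,
       0.087, 0.088, 0.089, 0.09 , 0.091, 0.092, 0.093, 0.094, 0.095,
       0.096, 0.097, 0.098, 0.099, 0.1  ]))
face z 0.09135910632151276 bench z -0.0001429184485895851 -0.00039631897487444885
whole (((636.1268920898438, -113.4951171875), (119.99412536621094, 121.99974822998047), 54.372196197509766), array([[ 551.59576 , -126.72833 ],
       [ 650.75934 , -197.79532 ],
       [ 720.658   , -100.2619  ],
       [ 621.49445 ,  -29.194916]], dtype=float32))
grey 177.0
hough [[[28.5 28.5 12.7]]]
cone [263.5 113. ] ((42.0, 35.0), 90.0) [[ 0.63047944 -0.05883527  0.09135911]]
groove [331.  159.5] ((39.0, 56.0), 90.0) [[ 0.58389501 -0.12659647  0.09135911]]
```

Run:
```python
from h import *
manip.movep([.445,-.36,.20],[180,0,45])
manip.hold(.2); Cw=cal("wrist"); p,d=cams.capture("wrist"); cv2.imwrite("pics/w2.png",p); np.savez("pics/w2.npz",d=d,K=Cw[0],R=Cw[1],t=Cw[2])
s=manip.sense(); print(s["tcp_pos"],s["ee_rot"],s["joint_pos"].round(1),s["clock"])
```

```text
[ 0.4455558  -0.35934193  0.20007324] [ 1.79993939e+02 -7.65730830e-03  4.50691545e+01] [-40.   17.3  87.8   0.   74.8   4.9] 5.9333
```

View pics/w2.png

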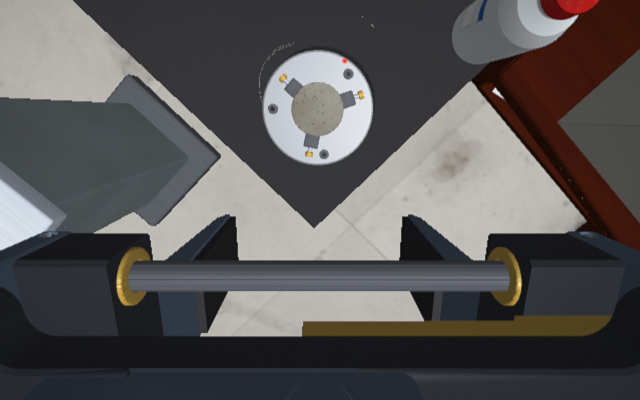

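The close view shows the carrier's three dark foot bolts at (348,74), (272,109) and (324,154). The red dot is at (345,61), beside the first bolt, and the core top is at (318,109).

Run:
```python
from h import *
f=np.load("pics/w2.npz"); C=(f["K"],f["R"],f["t"]); d=f["d"]; P=cloud(C,d); p=cv2.imread("pics/w2.png"); g=cv2.cvtColor(p,cv2.COLOR_BGR2GRAY)
print("heights plate/core",np.median(P[95:105,345:350,2]),np.median(P[100:118,310:326,2]),P[95,360],P[150,345,2])
box=(slice(30,190),slice(240,400)); z=P[...,2]
def big(M): 
    return max(cv2.findContours(M.astype(np.uint8),0,1)[0],key=cv2.contourArea)[:,0]
roi=np.zeros(g.shape,bool); roi[box]=1
def circ(w): 
    A=np.c_[2*w,np.ones(len(w))]; s=np.linalg.lstsq(A,(w**2).sum(1),rcond=None)[0]; return s[:2],np.sqrt(s[2]+s[:2]@s[:2])
print("core",circ(ray(C,big(roi&(z>.075)),.084)[:,:2]))
print("rim",circ(ray(C,big(roi&(z>.025)),.031)[:,:2]))
W=[]
for u,v in [(348,74),(272,109),(324,154)]:
    q=g[v-7:v+8,u-7:u+8]<110; y,x=np.nonzero(q); W.append(ray(C,[x.mean()+u-7,y.mean()+v-7],.031)[0,:2])
W=np.array(W); B=np.array([[50,0],[-32,38],[-32,-38]])/1000
print(W.round(4))
M=cv2.estimateAffinePartial2D(B,W)[0]; print(M,np.degrees(np.arctan2(M[1,0],M[0,0])),np.hypot(*M[:,0]),(B@M[:,:2].T+M[:,2]-W).round(4))
print("dot",ray(C,[345,61],.031))
```

```text
heights plate/core 0.040472933403089585 0.08373941262679714 [ 0.54001311 -0.32752877  0.03958796] 0.029758484349704226
core (array([ 0.49705987, -0.30559331]), np.float64(0.02443266666222158))
rim (array([ 0.49697623, -0.30548653]), np.float64(0.06105593965723404))
[[ 0.5464 -0.3024]
 [ 0.4623 -0.2696]
 [ 0.4665 -0.3455]]
[[ 0.99953958 -0.05970988  0.49635987]
 [ 0.05970988  0.99953958 -0.30551609]] 3.4186374772898054 1.0013214502339083 [[-0.     -0.0001]
 [-0.0001  0.0001]
 [ 0.0002  0.    ]]
dot [[ 0.55350667 -0.29113814  0.031     ]]
```

```bash
cat >> h.py <<'E'
def show(tag=""):
    s=manip.sense(); print(tag,"t",round(s["clock"],2),"tcp",s["tcp_pos"].round(4),"rot",s["ee_rot"].round(2),"F",s["wrist_force"].round(2),"T",s["wrist_torque"].round(2),"w",round(s["grip_width"],4),"ff",round(s["finger_force"],1)); return s
E
python3 - <<'E'
from h import *
manip.movep([.497,-.3055,.12],[180,0,40])
print(manip.line_to([.497,-.3055,.0465],max_speed=.1,stop_force=6)); show("down")
fingers.close_gripper(force=30); show("closed")
manip.line_to([.497,-.3055,.07],max_speed=.06); manip.hold(.2); show("lift")
manip.line_to([.497,-.3055,.18],max_speed=.15)
manip.movep([.6361,-.1135,.17],[180,0,9]); manip.hold(.3); show("over")
Cw=cal("wrist"); p,d=cams.capture("wrist"); cv2.imwrite("pics/w3.png",p); np.savez("pics/w3.npz",d=d,K=Cw[0],R=Cw[1],t=Cw[2])
E
```

```text
False
down t 7.33 tcp [ 0.4975 -0.3061  0.0473] rot [ 1.7991e+02 -3.0000e-02  3.9980e+01] F [ 0.07  0.35 -0.47] T [-0.09  0.12 -0.03] w 0.0912 ff 0.0
closed t 8.71 tcp [ 0.4925 -0.3033  0.0531] rot [-179.62    0.19   40.04] F [-19.44   9.97  46.08] T [1.88 3.8  0.03] w 0.0003 ff 22.2
lift t 9.45 tcp [ 0.4967 -0.3053  0.0692] rot [-1.7992e+02  2.0000e-02  4.0000e+01] F [ 0.49 -0.26 -0.67] T [-0.12  0.11 -0.01] w 0.0001 ff 0.0
over t 11.57 tcp [ 0.6357 -0.1146  0.1702] rot [ 1.7999e+02 -1.0000e-02  8.9200e+00] F [-0.71 -0.74  0.33] T [-0.03  0.17 -0.04] w 0.0004 ff 0.0
```

View pics/w3.png

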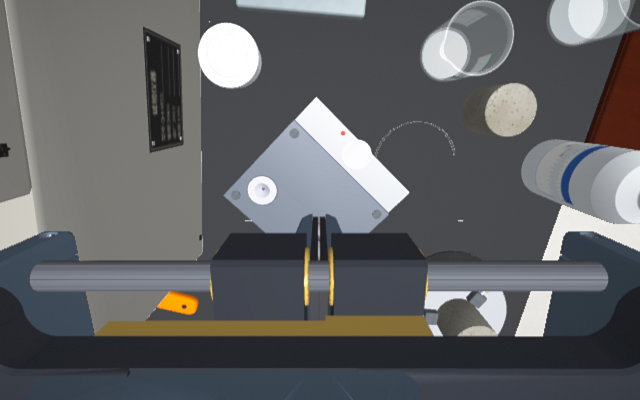

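The fingers closed on nothing: the grip slipped off the core. In this view the carrier is at about (460,300), mostly hidden, so I'll look from the top camera.

Run:
```python
from h import *
fingers.open_gripper()
manip.movep([.445,-.36,.22],[180,0,45]); manip.hold(.2)
Cw=cal("wrist"); p,d=cams.capture("wrist"); np.savez("pics/w4.npz",d=d,K=Cw[0],R=Cw[1],t=Cw[2])
show()
s,_=cams.capture("scene")
a=cv2.resize(p[20:200,220:420],None,fx=2.2,fy=2.2,interpolation=2); b=cv2.resize(s[200:320,260:400],(440,396),interpolation=2)
cv2.imwrite("pics/w4raw.png",p); cv2.imwrite("pics/w4.png",np.hstack([a[:396,:355],b])[:, :795])
```

```text
t 14.47 tcp [ 0.4456 -0.3594  0.2198] rot [-179.98   -0.     45.07] F [ 0.11 -0.16 -0.01] T [-0.09  0.16  0.05] w 0.0909 ff 0.0
```

View pics/w4.png

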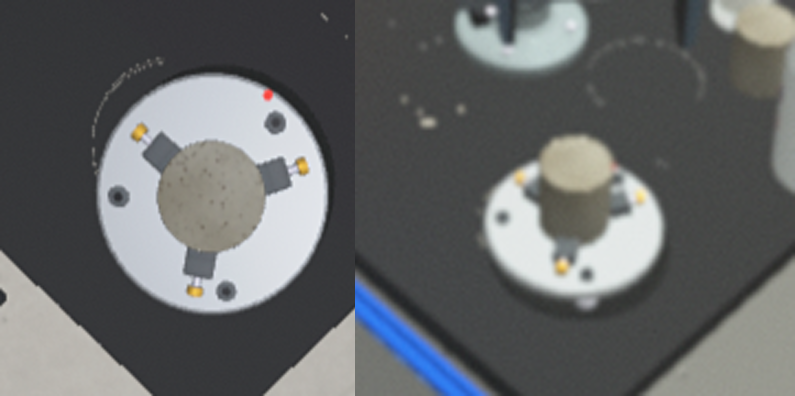

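```bash
cat > meas.py <<'E'
from h import *
def circ(w): 
    A=np.c_[2*w,np.ones(len(w))]; s=np.linalg.lstsq(A,(w**2).sum(1),rcond=None)[0]; return s[:2],np.sqrt(s[2]+s[:2]@s[:2])
def carrier(C,d,p,box,pts,zo=.003):
    g=cv2.cvtColor(p,cv2.COLOR_BGR2GRAY); z=cloud(C,d)[...,2]; roi=np.zeros(g.shape,bool); roi[box]=1
    big=lambda M:max(cv2.findContours(M.astype(np.uint8),0,1)[0],key=cv2.contourArea)[:,0]
    print("core",circ(ray(C,big(roi&(z>zo+.072)),zo+.081)[:,:2]),"ztop",np.median(z[roi&(z>zo+.072)]))
    print("rim",circ(ray(C,big(roi&(z>zo+.022)),zo+.028)[:,:2]))
    W=[]
    for u,v in pts:
        q=g[v-7:v+8,u-7:u+8]<110; y,x=np.nonzero(q); W.append(ray(C,[x.mean()+u-7,y.mean()+v-7],zo+.028)[0,:2])
    W=np.array(W); B=np.array([[50,0],[-32,38],[-32,-38]])/1000
    M=cv2.estimateAffinePartial2D(B,W)[0]; print("pose",M[:,2],"yaw",np.degrees(np.arctan2(M[1,0],M[0,0])),"scale",np.hypot(*M[:,0]),"res",np.abs(B@M[:,:2].T+M[:,2]-W).max())
E
python3 - <<'E'
from meas import *
f=np.load("pics/w4.npz"); C=(f["K"],f["R"],f["t"])
k=lambda x,y:(int(220+x/2.2),int(20+y/2.2))
carrier(C,f["d"],cv2.imread("pics/w4raw.png"),(slice(30,185),slice(240,400)),[k(275,122),k(118,196),k(226,291)])
E
```

```text
core (array([ 0.49583557, -0.30443576]), np.float64(0.02444788470898308)) ztop 0.08370014254327061
rim (array([ 0.49585136, -0.30425591]), np.float64(0.061038706638118535))
pose [ 0.49521758 -0.30427644] yaw 3.8173456025295844 scale 1.000961937939644 res 0.00026035662874202004
```

Run:
```python
from h import *
manip.movep([.4955,-.3043,.12],[180,0,35])
manip.line_to([.4955,-.3043,.05],max_speed=.1,stop_force=6); show("down")
fingers.close_gripper(force=8); s=show("closed")
C=cal("scene"); p,d=cams.capture("scene"); c=proj(C,[.4955,-.3043,.06])[0].astype(int)
cv2.imwrite("pics/s5.png",cv2.resize(p[c[1]-75:c[1]+75,c[0]-100:c[0]+100],None,fx=3.8,fy=3.8,interpolation=2))
```

```text
down t 15.93 tcp [ 0.496  -0.3049  0.0508] rot [ 1.7991e+02 -4.0000e-02  3.4980e+01] F [ 0.63 -0.22  0.04] T [-0.07  0.14  0.  ] w 0.0912 ff 0.0
closed t 17.29 tcp [ 0.4955 -0.3043  0.05  ] rot [-180.    0.   35.] F [ 0.86 -0.24 -0.08] T [-0.08  0.13 -0.02] w 0.0008 ff 0.0
```

View pics/s5.png

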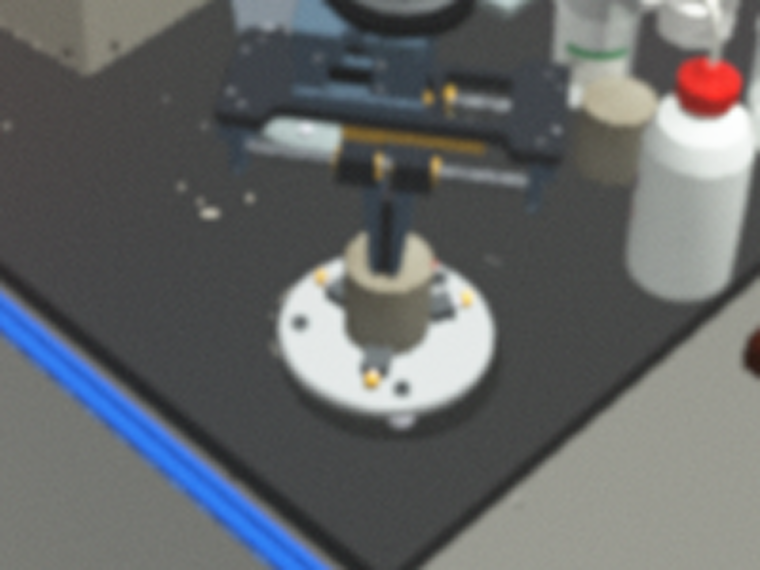

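The scene crop shows the closed fingers apparently standing inside the core. The tips are at (385,272) in the core's outline, and I read no force. I'll back out and probe the core top gently from above to see whether it is solid there.

Run:
```python
from h import *
manip.line_to([.4955,-.3043,.10],max_speed=.1); show("up")
r=manip.line_to([.4955,-.3043,.052],max_speed=.03,stop_force=3); s=show(f"probe {r}")
if not r:
    r=manip.line_to([.4955,-.3043,.043],max_speed=.015,stop_force=3); show(f"probe2 {r}")
```

```text
up t 17.99 tcp [ 0.4951 -0.3041  0.0997] rot [-1.7996e+02  1.0000e-02  3.5000e+01] F [-0.41  0.18 -0.76] T [-0.09  0.17 -0.04] w 0.0003 ff 0.0
probe False t 19.74 tcp [ 0.4956 -0.3044  0.0522] rot [ 1.7998e+02 -1.0000e-02  3.5000e+01] F [-0.6  -0.26 -0.42] T [-0.14  0.07 -0.05] w 0.0006 ff 0.0
probe2 True t 20.14 tcp [ 0.4957 -0.3044  0.0478] rot [ 1.7997e+02 -1.0000e-02  3.5000e+01] F [-0.25  0.35  3.13] T [-0.06  0.18 -0.05] w 0.0004 ff 2.0
```

The probe met something solid at z≈0.048, about 45 mm above the carrier's origin, where the brief gives 81 mm. That explains the failed grip: the tips only caught its top edge. The jaws end at about z=0.041, so there is a band of about 5 mm to grip. I'll take it there with the fingertips, softly first.

Run:
```python
from h import *
manip.line_to([.4955,-.3043,.095],max_speed=.15)
fingers.open_gripper()
r=manip.line_to([.4955,-.3043,.0425],max_speed=.08,stop_force=3); manip.hold(.2); show(f"down {r}")
fingers.close_gripper(force=10); s=show("closed10")
if s["grip_width"]>.02:
    fingers.close_gripper(force=25); s=show("closed25")
    manip.line_to([.4955,-.3043,.0475],max_speed=.02); manip.hold(.3); show("lift5")
```

```text
down False t 23.01 tcp [ 0.4959 -0.3045  0.0431] rot [ 1.7997e+02 -1.0000e-02  3.5000e+01] F [0.14 0.52 0.5 ] T [-0.1   0.1  -0.03] w 0.0913 ff 0.0
closed10 t 23.72 tcp [ 0.4957 -0.3045  0.0425] rot [-1.7999e+02  2.0000e-02  3.5000e+01] F [ 1.7  -1.05  0.19] T [-0.23  0.1   0.08] w 0.0499 ff 10.0
closed25 t 23.93 tcp [ 0.4957 -0.3045  0.0425] rot [-1.7999e+02  1.0000e-02  3.5000e+01] F [-0.99 -1.17 -0.01] T [-0.27 -0.02 -0.04] w 0.0487 ff 25.0
lift5 t 24.63 tcp [ 0.4954 -0.3043  0.0474] rot [-1.7994e+02  3.0000e-02  3.5000e+01] F [-0.28 -0.25 -5.13] T [-0.09  0.11 -0.02] w 0.0488 ff 25.0
```

Run:
```python
from h import *
manip.line_to([.4955,-.3043,.165],max_speed=.1)
manip.line_to([.6361,-.1135,.165],[180,0,3.6],max_speed=.12); show("over")
manip.line_to([.6361,-.1135,.138],max_speed=.06); manip.hold(.3); show("near")
r=manip.line_to([.6361,-.1135,.124],max_speed=.01,stop_force=2); show(f"touch {r}")
```

```text
over t 28.08 tcp [ 0.6358 -0.1139  0.165 ] rot [1.7999e+02 1.0000e-02 3.5700e+00] F [ 0.18  0.9  -5.44] T [-0.07  0.16 -0.  ] w 0.0491 ff 25.0
near t 28.98 tcp [ 0.6363 -0.1135  0.1384] rot [ 1.7999e+02 -4.0000e-02  3.6000e+00] F [ 0.08 -0.11 -5.07] T [-0.04  0.18 -0.02] w 0.049 ff 25.0
touch True t 29.79 tcp [ 0.6367 -0.1136  0.1303] rot [ 1.7999e+02 -6.0000e-02  3.5900e+00] F [ 1.95 -0.62  2.32] T [-0.05 -0.29 -0.04] w 0.0492 ff 25.0
```

Run:
```python
from h import *
x,y=.6361,-.1135; z=manip.sense()["tcp_pos"][2]
for yaw in (1.6,-.4,-2.4,-4.4):
    manip.line_to([x,y,z],[180,0,yaw],max_speed=.02); s=show(f"yaw {yaw}")
    if s["wrist_force"][2]<-2 and z>.1255:
        r=manip.line_to([x,y,z-.002],max_speed=.01,stop_force=2); s=show(f" lower {r}"); z=s["tcp_pos"][2]
    if s["wrist_force"][2]>8: break
```

```text
yaw 1.6 t 30.07 tcp [ 0.6362 -0.1136  0.1302] rot [180.    -0.     1.62] F [ 1.89 -0.19 -1.54] T [-0.15 -0.   -0.09] w 0.0494 ff 25.0
yaw -0.4 t 30.32 tcp [ 0.6357 -0.1136  0.1299] rot [-1.8e+02  6.0e-02 -3.4e-01] F [ 0.45 -0.56 -2.64] T [-0.11  0.23  0.04] w 0.0486 ff 25.0
 lower True t 30.53 tcp [ 0.6364 -0.1138  0.1292] rot [ 1.7998e+02 -3.0000e-02 -3.7000e-01] F [ 0.79 -0.84  3.63] T [ 0.03  0.02 -0.03] w 0.0494 ff 25.0
yaw -2.4 t 30.78 tcp [ 0.6359 -0.1133  0.1286] rot [-1.7998e+02  4.0000e-02 -2.3600e+00] F [ 0.94 -0.97 -2.83] T [-0.05  0.07 -0.01] w 0.049 ff 25.0
 lower True t 30.99 tcp [ 0.6367 -0.1135  0.1281] rot [-1.7999e+02 -7.0000e-02 -2.3900e+00] F [ 0.85 -1.02  3.23] T [ 0.06  0.11 -0.01] w 0.0489 ff 25.0
yaw -4.4 t 31.24 tcp [ 0.6354 -0.1133  0.1275] rot [-1.7998e+02  1.1000e-01 -4.3600e+00] F [-0.69  0.53 -2.05] T [ 0.06  0.25 -0.11] w 0.0488 ff 25.0
 lower True t 31.45 tcp [ 0.6354 -0.1133  0.1273] rot [-1.7998e+02  9.0000e-02 -4.3900e+00] F [-0.32 -0.01  4.64] T [ 0.01  0.33 -0.01] w 0.0488 ff 25.0
```

Run:
```python
from meas import *
manip.line_to([.6356,-.1133,.1275],max_speed=.01); manip.hold(.1); show("unload")
fingers.open_gripper(); show("open")
manip.line_to([.6356,-.1133,.20],max_speed=.15)
manip.movep([.556,-.113,.27],[180,0,-4.4]); manip.hold(.2)
Cw=cal("wrist"); p,d=cams.capture("wrist"); cv2.imwrite("pics/w6.png",p); np.savez("pics/w6.npz",d=d,K=Cw[0],R=Cw[1],t=Cw[2])
Z=cloud(Cw,d)[...,2]; show("view")
q=proj(Cw,[[.6356,-.1133,.1157]])[0].astype(int); print(q)
cv2.imwrite("pics/w6c.png",cv2.resize(p[max(q[1]-90,0):q[1]+90,q[0]-100:q[0]+100],None,fx=3.3,fy=3.3,interpolation=2))
```

```text
unload t 31.85 tcp [ 0.6354 -0.1133  0.1275] rot [-179.95    0.22   -4.41] F [-1.22  0.74  1.19] T [ 0.06  0.43 -0.04] w 0.0493 ff 25.0
open t 32.63 tcp [ 0.6356 -0.1133  0.1275] rot [-179.95    0.19   -4.42] F [ 0.61 -0.58  0.75] T [-0.03  0.2  -0.04] w 0.0912 ff 0.0
view t 34.02 tcp [ 0.5562 -0.1129  0.268 ] rot [-179.97    0.18   -4.39] F [ 0.09 -0.08  0.14] T [-0.11  0.18  0.02] w 0.0909 ff 0.0
[313 103]
```

View pics/w6c.png

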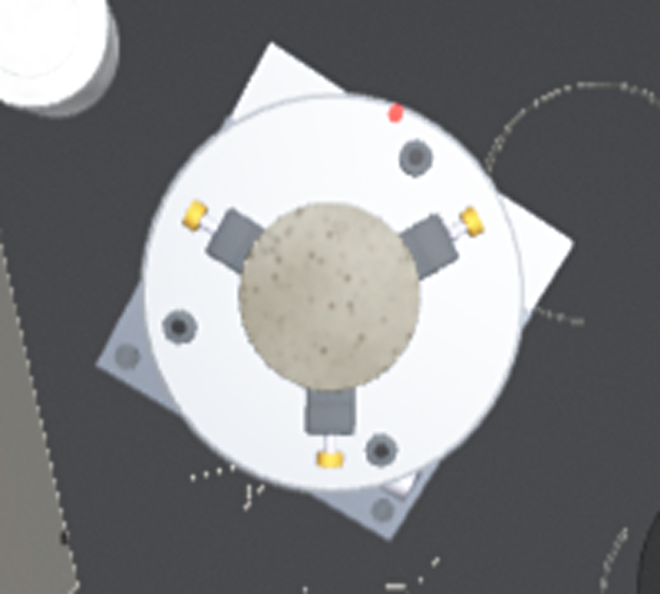

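The carrier sits level-looking on the plate. Its bolts are at crop (416,157), (179,327) and (381,450), the core is at (330,295), and the plate corners show evenly all round. A little of the groove's end shows at (405,483). I'll measure its pose and tilt from this picture.

Run:
```python
from meas import *
f=np.load("pics/w6.npz"); C=(f["K"],f["R"],f["t"]); p=cv2.imread("pics/w6.png")
k=lambda x,y:(int(213+x/3.3),int(13+y/3.3))
carrier(C,f["d"],p,(slice(15,190),slice(225,400)),[k(416,157),k(179,327),k(381,450)],zo=.0877)
X=cloud(C,f["d"]); z=X[...,2]; r=np.hypot(X[...,0]-.636,X[...,1]+.1135)
def fit(m,n):
    a=np.linalg.lstsq(np.c_[X[m][:,:2]-[.636,-.1135],np.ones(m.sum())],z[m],rcond=None)[0]
    for _ in range(3):
        e=z-((X[...,:2]-[.636,-.1135])@a[:2]+a[2]); mm=m&(abs(e)<.0015); a=np.linalg.lstsq(np.c_[X[mm][:,:2]-[.636,-.1135],np.ones(mm.sum())],z[mm],rcond=None)[0]
    print(n,"z",a[2].round(4),"slope deg",np.degrees(a[:2]).round(2),mm.sum())
fit((r<.058)&(r>.03)&(z>.108)&(z<.121),"carrier plate top"); fit((r<.022)&(z>.16),"core top")
u=np.radians(-35.6); px=(X[...,0]-.6361)*np.cos(u)+(X[...,1]+.1135)*np.sin(u)
m=(r>.064)&(r<.083)&(z>.08)&(z<.1)&(px<.03); print("face",np.median(z[m]),m.sum())
M=((z>.08)&(z<.2)&(r<.095)).astype(np.uint8)
c=max(cv2.findContours(M,0,1)[0],key=cv2.contourArea)[:,0]; w=ray(C,c,.0914)[:,:2]
```

```text
core (array([ 0.63537724, -0.11324756]), np.float64(0.024491754306099126)) ztop 0.1685797208153653
rim (array([ 0.63534952, -0.1132089 ]), np.float64(0.06104648077761694))
pose [ 0.63505523 -0.11301265] yaw -35.716499869198856 scale 1.009244087824603 res 1.607474550568977e-05
carrier plate top z 0.1156 slope deg [-0.01  0.14] 5846
core top z 0.1753 slope deg [-25.58 -15.17] 124
face 0.09157534469448066 636
```

The carrier is home: its plate top is at 0.1156, so its origin is at 0.0876, 3.8 mm below the face at 0.0914. It is level and turned −35.7°, against −35.6° for the plate. Now the bedding push.

Run:
```python
from h import *
x,y=.6354,-.1132; A=[180,0,-4.4]
fingers.close_gripper(force=10)
manip.movep([x,y,.20],A)
r=manip.line_to([x,y,.14],A,max_speed=.025,stop_force=3); show(f"approach {r}")
if not r:
    manip.hold(.2); f0=manip.sense()["wrist_force"][2]
    r=manip.line_to([x,y,.128],max_speed=.006,stop_force=4); s=show(f"contact {r}")
    z=s["tcp_pos"][2]; n=0; print("f0",f0); t0=None
    while r and n<25:
        manip.hold(.1); f=manip.sense()["wrist_force"][2]-f0; n+=1
        print(round(manip.sense()["clock"],2),round(f,1),end="; ")
        if 8.5<f<11.5:
            t0=t0 or manip.sense()["clock"]
            if manip.sense()["clock"]-t0>1.15: break
        else:
            t0=None; z-=np.clip((10-f)/25000,-.0004,.0004); manip.line_to([x,y,z],max_speed=.01)
    show("end push")
```

```text
approach False t 38.43 tcp [ 0.6355 -0.1132  0.1401] rot [-1.8e+02 -1.0e-02 -4.4e+00] F [ 0.34 -0.53  0.02] T [-0.01  0.17  0.03] w 0.0006 ff 0.0
contact True t 39.87 tcp [ 0.6354 -0.1132  0.1327] rot [-1.8e+02 -1.0e-02 -4.4e+00] F [-0.38  0.37  3.68] T [ 0.06  0.2  -0.03] w 0.0004 ff 2.1
f0 0.7386925299203989
39.97 4.9; 40.32 3.3; 40.67 4.5; 41.02 5.6; 41.37 6.3; 41.72 6.6; 42.07 6.9; 42.42 7.2; 42.77 7.9; 43.12 7.9; 43.47 8.1; 43.82 9.0; 43.92 9.6; 44.02 9.9; 44.12 9.5; 44.22 9.3; 44.32 9.8; 44.42 9.0; 44.52 8.7; 44.62 8.9; 44.72 9.2; 44.82 9.1; 44.92 9.1; 45.02 8.9; end push t 45.02 tcp [ 0.6357 -0.1133  0.1326] rot [ 1.8e+02  1.0e-02 -4.4e+00] F [-2.51  0.42  9.65] T [ 0.02  0.56 -0.03] w 0.0005 ff 4.8
```

Run:
```python
from meas import *
A=[180,0,-4.4]
manip.line_to([.6354,-.1132,.20],max_speed=.1)
manip.movep([.556,-.113,.27],A); manip.hold(.3); show()
C=cal("wrist"); p,d=cams.capture("wrist")
k=lambda x,y:(int(213+x/3.3),int(13+y/3.3))
carrier(C,d,p,(slice(15,190),slice(225,400)),[k(416,157),k(179,327),k(381,450)],zo=.0877)
X=cloud(C,d); r=np.hypot(X[...,0]-.636,X[...,1]+.1135); z=X[...,2]; m=(r<.058)&(r>.04)&(z>.112)&(z<.119)
a=np.linalg.lstsq(np.c_[X[m][:,:2]-[.636,-.1135],np.ones(m.sum())],z[m],rcond=None)[0]; print("plate z",a[2],"tilt",np.degrees(a[:2]))
if abs(a[2]-.1156)<.001: print(ticket.hand_in())
```

```text
t 46.66 tcp [ 0.5562 -0.1129  0.2684] rot [-1.7998e+02  1.5000e-01 -4.3800e+00] F [-0.12  0.49 -0.44] T [-0.08  0.16 -0.  ] w 0.0005 ff 0.0
core (array([ 0.63526691, -0.11323181]), np.float64(0.02448146972468531)) ztop 0.16855745638376696
rim (array([ 0.63532327, -0.11316791]), np.float64(0.06104148735613561))
pose [ 0.63508429 -0.1129298 ] yaw -35.628326999664246 scale 1.0074464029367138 res 0.00015353731897316258
plate z 0.11561747341778283 tilt [-0.0249552   0.14316573]
the job is handed in; nothing more can be done
None
```

The carrier is home on the kinematic base (level, 3.8 mm below the plate's face), bedded at about 9–10 N for 1.2 s, released, and handed in at 47 s; the core felt solid only to about 45 mm above the carrier's origin (81 mm stated), so the first grip slipped off on the mat (46 N wrist force, carrier shifted about 1 mm), and I then gripped it just above the jaws and pushed at 45 mm, not at the visible top face.

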